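# Roll the pin into its rest groove

### The arm

A 7-joint arm with a two-finger parallel gripper is mounted at the origin on the work surface. World frame = base frame: x ahead of the robot, y to its left, z up, the work surface at z = 0. Lengths are in m, angles in rad, forces in N, time in s.
With the tool pointing down it reaches from about 0.4 to 0.925 m from the base axis. Payload 5.6 kg.
Tool frame: the origin (TCP) lies midway between the tips of the shut fingers; the grasp point (between the pads) lies 19 mm behind it; z points along the fingers, y is the direction in which the jaws open and shut (so a half turn about z gives the same grasp; the last joint's range is limited). The gripper opens to 85 mm and grips with 20 to 120 N. Pads are 22 mm wide; open, the fingers measure 114 mm over their backs; the gripper's body (76 mm by 85 mm) begins 54 mm behind the grasp point. The pads swing forward as they close: fully open they stand 13 mm farther back than shut.
Start: joints at [-1.308, 0.468, -0.012, 1.603, 0.006, 1.071, -0.056], TCP at [0.196, 0.62, 0.231] pointing down, gripper open.
Joint ranges: [-2.53, 2.53], [-0.31, 2.02], [-1.57, 1.55], [0.28, 2.44], [-1.29, 4.43], [0.15, 1.84], [-2.92, 2.92]. Speed limits (rad/s): [2.57, 2.57, 3.14, 3.14, 3.14, 3.14, 3.14].

### API

Orientations are given as a rotation vector (axis times angle).
In Python, from station import get_obs, capture, camera_info, job_done gives the robot as it stands.
- The arm moves only by the tool apply_moves, never from a script. Its argument "increments" is one flat list of numbers, 7 for each row, row after row: the shift along the tool's x, y, z in mm, then the turn, a rotation vector about the tool's x, y, z in degrees, then the opening, from 0 (shut) to 1 (fully open). A call has 1 to 20 rows; each row shifts and turns the commanded pose from where the row before left it, along the tool's axes as they then stand; what a row does not reach is not made up. A row lasts 1/8 s, in which the tool goes at most 62.5 mm and 10.7 degrees, less where a joint would pass 70% of its speed; a pose out of reach is approached as far as the arm can. A call is refused whole if a number of a shift passes 62.5 or a number of a turn 10.7, either way. A call with a gripper value outside its range is refused whole. The fingers move at their own pace and stop on an object; "squeeze" is the grip in N (left out, the last holds). Time passes only in rows, so rows that do not move let the fingers close. It gives the time, the measured TCP pose, the force and the opening at its end, in the units of the state.
- get_obs(): the state, without advancing time (a new reading comes with each control period).
- capture(name): name is "side" or "top" or "wrist"; returns (picture, depth): 420x560x3 uint8, blue, green, red; 420x560 float32, m along the optical axis (not along the pixel's ray), 0 where there is no reading.
- camera_info(name): a dict with "intrinsics" (3x3 intrinsics, pixels), "R" (3x3) and "t" (3): a world point X has camera coordinates R X + t. Camera axes: x right, y down, z forward; pixel columns grow to the right and rows downward; lengths in m; the calibration is good to about 2 mm. A picture is of the moment at which its call begins: read the wrist's pose just before it. camera_info takes no time and is no camera call; for the wrist camera it gives the pose at the moment of the call.
- job_done(): hands the job in, once; it reports no verdict.
The state is a dict: "time_s": time; "joint_pos": joint angles; "qvel": joint speeds; "tau": joint torques, N m; "tcp_pos": TCP position; "ee_rot": TCP orientation; "contact_force": force on the tool from outside, world axes, zero at the start; "wrist_torque": the same for the moment, N m; "grip_width": opening from 0.0 (shut) to 1.0 (fully open).
Only numpy, scipy, OpenCV 4.12 (cv2) and the standard library are available. Lean on these libraries where they do the work, as an engineer would, in place of code of your own. Each camera call takes 0.05 s, during which the arm holds its last target. There are 200 camera calls.

### The job

The next batch needs the middle of the pastry board, so put the rolling pin to rest: with the fingertips on its top, roll it across the board until it drops into the dark rest groove, and leave it lying still there, down in the groove along its whole length. Do not pinch or lift it, keep the fingertips above its mid-height whenever they touch it, do not let it run out over the far side of the groove, and leave everything else where it stands.

Things in the scene. Friction and masses are not known exactly. Their poses are not given: they have to be found in the camera images.
- board: Light wooden pastry board, fixed, 360 mm (its x) by 420 mm (its y) by 30 mm thick, lying flat on the bench, turned any way about. Origin: centre of its underside; z up, its top is at z = 0.030. Its x axis points from the pin's starting side towards the edge with the groove: this may be away from the robot, sideways or towards it.
- groove (a point): Centre of the rest groove, level with the board's top, axes as the board's; 75 mm from the board's centre along +x. The groove is straight, runs along y over the whole 420 mm of the board, has a dark bottom, and is 32 mm wide and 10 mm deep with square edges. A pin lying in it rests on both edges, its axis 17.9 mm above this point's level: 6.1 mm lower than on the flat board.
- pin_center (a point): Centre of the rolling pin, on its axis: a plain straight wooden cylinder, 48 mm in diameter, 250 mm long, with a thin dark ring near each end, 0.24 to 0.42 kg. Its y axis is the pin's axis, along the board's y; x and z turn as it rolls. It starts lying on the board, parallel to the groove within 0.05 rad, its axis 80 to 175 mm short of the groove's middle line (towards the board's -x).
- pin_left (a point): Centre of the pin's +y end face, on its axis, 125 mm from pin_center. How it moves: it rolls without slipping, half as far as a fingertip that moves over its top without sliding under it (the fingers grip it well). Rolling drag is noticeable: let go at 0.2 m/s it coasts some 40 mm on the flat and stops.
- pin_right (a point): Centre of the pin's -y end face, on its axis, 125 mm from pin_center.
- dredger: Loose bystander: aluminium flour dredger (shaker), 60 mm in diameter, 86 mm tall, standing on the strip of the board beyond the groove (its +x edge), near one side. Origin: centre of its underside.
- cutter: Loose bystander: steel ring cutter, 68 mm in diameter, 40 mm tall, on the strip of the board beyond the groove, near the side opposite to the dredger. Origin: centre of its underside.
- brush: Loose bystander: pastry brush lying along the board's x near the board's +y edge. Origin: under its middle.
- scraper: Loose bystander: bench scraper, 150 mm steel blade with dark wooden handle, on the bench to the right. Origin: under its middle.
- bowl: Loose bystander: steel bowl, 170 mm across, 75 mm tall, on the bench to the left. Origin: centre of its underside.

How it is judged:
At the end, for the whole second after the job is handed in: The rolling pin lies still (under 20 mm/s) in the rest groove: both of its ends within 5 mm of the groove's middle line and sunk at least 3.5 mm below their height on the flat board (x of pin_left in the frame of groove between -0.005 and 0.005 m and x of pin_right in the frame of groove between -0.005 and 0.005 m and z of pin_left in the frame of groove between 0.012 and 0.0205 m and z of pin_right in the frame of groove between 0.012 and 0.0205 m and linear speed of pin below 0.02 m/s); the robot touches nothing.
It fails at once if an end of the pin is lifted more than 10 mm off the board (z of any of pin_left, pin_right in the frame of groove above 0.034 m).
It fails at once if the pin is touched with the fingertips clearly below its mid-height (pinched, or pushed from the side) (contact force between the fingers and pin above 0.3 N and z of the grasp point in the frame of groove below 0.04 m).
It fails at once if the pin runs out over the far side of the groove (an end more than 25 mm beyond the groove's middle) (x of any of pin_left, pin_right in the frame of groove above 0.025 m).
It fails at once if a bystander is moved more than 10 mm (distance of any of dredger, cutter, brush, scraper, bowl from where it was at the start of the episode above 0.01 m).
It also fails if it takes over 45 s, if anything falls off the work surface, if the arm or the gripper's body presses on something with over 40 N, if the wrist force passes 120 N, or if a joint passes its speed limit or range.

## Working session

There is one attempt and no reset: what is moved stays moved. The work goes in short steps, Python scripts to look and compute and a tool call to move; the robot and the scene stay as the last step left them, time stands still between calls to the robot, and variables do not carry over. Pictures are saved under pics/ and viewed, about 8 in all and at most 12, crops included, and the job is handed in when it is done.

Besides the shell and the picture viewer there is one more tool, called after "Request:" in YAML: its name, and indented under it one key for each argument. apply_moves: Moves the arm, as the interface text tells. Its arguments: {"type":"object","properties":{"increments":{"type":"array"},"squeeze":{"type":"number"}},"required":["increments"]}

```bash
mkdir -p pics; ls; python3 - <<'E'
from station import *
import cv2,numpy as np
o=get_obs();print(o['tcp_pos'],o['ee_rot'],o['time_s'])
for n in ['top','side']:
    p,d=capture(n);cv2.imwrite(f'pics/{n}0.png',p);np.save(f'pics/{n}0.npy',d)
    i=camera_info(n);print(n,i)
E
```

```text
pics
[0.19556834 0.61929999 0.2303397 ] [-4.78514601e-01 -3.10478908e+00  2.74911226e-03] 0.0
top {'intrinsics': array([[481.04661889,   0.        , 278.10722081],
       [  0.        , 481.04661889, 208.59114607],
       [  0.        ,   0.        ,   1.        ]]), 'R': array([[-0.08055586, -0.99673796, -0.00491883],
       [-0.97602856,  0.07988123, -0.20245307],
       [ 0.20218558, -0.01150786, -0.97927961]]), 't': array([0.02601818, 0.58632091, 1.66426075])}
side {'intrinsics': array([[426.47422435,   0.        , 279.38797307],
       [  0.        , 426.47422435, 214.6168365 ],
       [  0.        ,   0.        ,   1.        ]]), 'R': array([[ 0.99734272, -0.07170289,  0.01289145],
       [-0.03440996, -0.61960506, -0.78415912],
       [ 0.06421408,  0.7816318 , -0.62042589]]), 't': array([-0.57958808,  0.07902055,  1.49806538])}
```

View pics/top0.png

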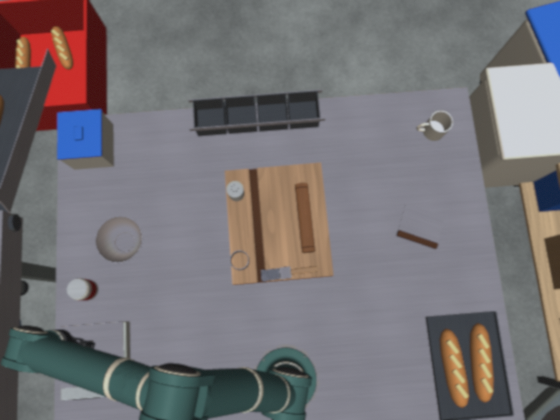

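View pics/side0.png

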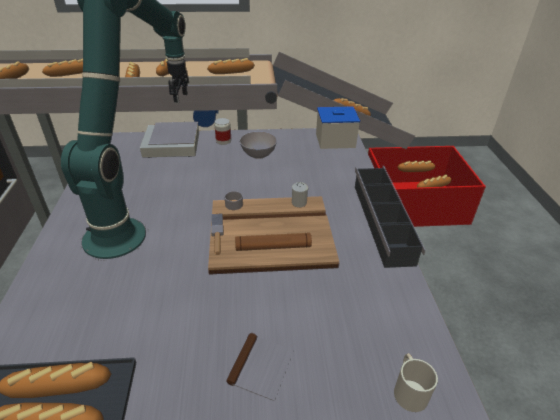

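Top view: the board spans about cols 225–332, rows 163–284. The groove is at col ~255, the pin at col ~305 (rows 183–252), and the dredger (235,190), cutter (240,260) and brush (285,272) are all visible. So board +x points to world +y.

```bash
cat > h.py <<'E'
from station import *
import cv2,numpy as np
def cast(n,uv,z):
    i=camera_info(n);K,R,t=i['intrinsics'],i['R'],i['t']
    uv=np.asarray(uv,float).reshape(-1,2)
    r=np.c_[uv,np.ones(len(uv))]@np.linalg.inv(K).T@R
    c=-R.T@t
    return c+r*((z-c[2])/r[:,2])[:,None]
def cloud(n,d):
    i=camera_info(n);K,R,t=i['intrinsics'],i['R'],i['t']
    v,u=np.indices(d.shape)
    X=np.stack([(u-K[0,2])/K[0,0]*d,(v-K[1,2])/K[1,1]*d,d],-1)
    return (X-t)@R
def line(P):
    m=P.mean(0);u,s,v=np.linalg.svd(P-m,full_matrices=False);return m,v[0]*np.sign(v[0][0]),s
E
python3 - <<'E'
from h import *
p=cv2.imread('pics/top0.png');d=np.load('pics/top0.npy');X=cloud('top',d)
roi=np.zeros(d.shape,bool);roi[150:300,215:345]=1
z=X[...,2]
print('z hist',np.histogram(z[roi],bins=np.arange(-.01,.13,.01)))
print(np.round(z[225,220:340]*1000).astype(int))
print(p[225,220:340].sum(1))
g=p.sum(2)
c=cv2.resize(p[150:300,215:345],None,fx=4,fy=4,interpolation=cv2.INTER_CUBIC);cv2.imwrite('pics/c.png',c)
b=roi&(z>.02)&(z<.04); 
cnt=max(cv2.findContours(b.astype(np.uint8),cv2.RETR_EXTERNAL,2)[0],key=cv2.contourArea)
r=cv2.minAreaRect(cast('top',cnt[:,0],.03)[:,:2].astype(np.float32)*1000);print('board rect',r)
m=roi&(z>.06);m[:,:285]=0;m[256:]=0
P=X[m];print('pin n',len(P),line(P[:,:2]),P.min(0),P.max(0))
E
```

```text
z hist (array([4222, 3707,  648, 4975, 3935,  398,  251,  294,  537,  115,   13,
         96,  115,    5]), array([-0.01,  0.  ,  0.01,  0.02,  0.03,  0.04,  0.05,  0.06,  0.07,
        0.08,  0.09,  0.1 ,  0.11,  0.12,  0.13]))
[ 1  6  6  2  2 -4 -3 -1 -3 34 28 30 27 19 27 22 28 34 20 33 30 29 31 29
 30 31 25 28 30 31 30 32 38 24 17 18 25 12 15 22 21 20 31 28 24 25 27 30
 31 28 25 28 32 26 26 23 28 26 28 27 35 27 31 31 28 29 31 32 32 37 33 29
 31 29 33 24 26 27 30 60 58 71 77 81 69 85 81 69 86 75 74 69 62 34 23 31
 29 34 36 30 28 27 26 25 35 28 34 35  0  4  1 -4  4 -4  1 -6 -9 -2  1 -4]
[404 406 407 409 408 408 411 415 418 422 415 407 401 401 399 399 389 382
 378 379 391 396 399 391 392 397 396 391 399 406 400 378 334 261 196 172
 174 168 172 173 206 265 333 370 377 379 374 380 389 399 403 404 403 402
 399 394 395 395 395 403 414 421 427 427 423 414 405 401 398 398 397 391
 380 375 385 396 398 382 333 274 246 251 261 270 269 271 270 271 265 262
 256 273 327 384 409 411 406 406 406 408 404 406 409 414 417 417 411 411
 412 408 407 409 409 410 409 407 406 407 405 407]
board rect ((544.92138671875, -16.924850463867188), (421.3050231933594, 359.89508056640625), 0.4018000364303589)
pin n 876 (array([ 0.53778624, -0.11083618]), array([ 0.9943875 , -0.10579931]), array([2.5271651 , 0.57306583])) [ 0.23787235 -0.13867485  0.06000681] [ 0.67163372 -0.00175065  1.74860707]
```

View pics/c.png

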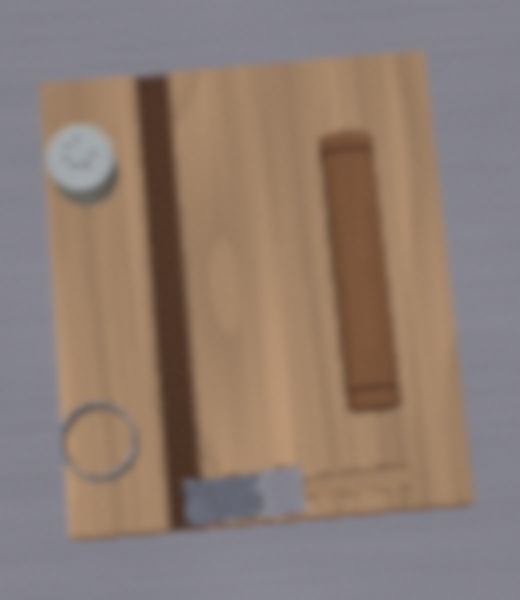

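The crop confirms it: a straight dark groove from (152,78) to (182,525), with the pin from (345,132) to (372,408) in 4x crop pixels. The brush starts at crop row ~468, well clear of the pin's path. Next I'll fit the groove and pin centrelines per row.

```bash
cat >> h.py <<'E'
def dark(p,r0,r1,c0,c1,thr):
    g=p.sum(2).astype(float);out=[]
    for r in range(r0,r1):
        row=g[r];k=[c for c in range(c0(r),c1(r)) if row[c]<thr]
        if len(k)<4: continue
        a,b=k[0],k[-1]
        l=a-(thr-row[a])/(row[a-1]-row[a]); q=b+(thr-row[b])/(row[b+1]-row[b])
        out.append((l,q,r))
    return np.array(out)
def report(p,pc):
    """groove, and pin searched about column pc(r)"""
    G=dark(p,172,264,lambda r:int(252+(r-172)*.075-8),lambda r:int(252+(r-172)*.075+10),280)
    return G
E
python3 - <<'E'
from h import *
p=cv2.imread('pics/top0.png');R,t=[camera_info('top')[k] for k in 'Rt'];print('cam',-R.T@t)
f=lambda r:253.5+(r-172)*.075
G=dark(p,172,264,lambda r:int(f(r)-8),lambda r:int(f(r)+9),285)
L=cast('top',G[:,[0,2]],.03);Q=cast('top',G[:,[1,2]],.03)
print('groove width',np.median(np.linalg.norm((L-Q)[:,:2],axis=1)))
M=(L+Q)[:,:2]/2;m,u,s=line(M);print('groove',m,u,'ang',np.arctan2(u[1],u[0]),s)
h=lambda r:302+(r-186)*.085
N=dark(p,187,249,lambda r:int(h(r)-13),lambda r:int(h(r)+14),330)
L=cast('top',N[:,[0,2]],.054);Q=cast('top',N[:,[1,2]],.054)
print('pin w',np.median(np.linalg.norm((L-Q)[:,:2],axis=1)))
C=(L+Q)[:,:2]/2;pm,pu,s=line(C);print('pin',pm,pu,'ang',np.arctan2(pu[1],pu[0]),s)
# pin ends from column through the axis
g=p.sum(2).astype(float)
col=[g[r,int(round(h(r)))-4:int(round(h(r)))+5].mean() for r in range(176,262)];print(np.round(col).astype(int))
n=np.array([-u[1],u[0]]);print('n',n,'dist groove-pin',(m-pm)@n)
bc=np.array([.5449,-.0169]);print('board centre to groove',(m-bc)@n, 'groove centre',bc+.075*n)
# depth check of pin and groove angle
E
```

```text
cam [ 0.23787235 -0.00175065  1.74860707]
groove width 0.03082626578006592
groove [0.56731761 0.05958615] [0.99997805 0.00662517] ang 0.006625219634326141 [0.94586774 0.00227982]
pin w 0.05026999068752523
pin [ 0.54811353 -0.11251385] [0.999882   0.01536178] ang 0.015362379900169714 [0.51601872 0.00209931]
[400 401 402 402 401 386 351 302 271 253 232 227 245 259 262 262 265 265
 264 265 265 265 266 265 264 264 263 263 264 265 266 265 265 266 266 266
 266 267 265 265 264 265 264 265 264 265 264 265 264 266 264 265 266 265
 265 266 266 265 266 265 265 263 262 263 262 262 262 262 260 247 228 229
 248 256 250 239 273 343 380 391 392 393 392 393 393 393]
n [-0.00662517  0.99997805] dist groove-pin 0.17196899432177995
board centre to groove 0.07633594931559161 groove centre [0.54440311 0.05809835]
```

Checks agree: groove width 31 mm (true 32), pin width 50 mm (true 48), board-to-groove 76 mm (true 75). The pin axis is at y≈-0.1125, 172 mm short of the groove at y≈+0.059. I'll turn the tool so the jaws lie along the pin (two contact points keep it square), and roll it in short strokes.

Request:
apply_moves:
  increments: [0, 0, 0, 0, 0, 10.25, 0.6, 0, 0, 0, 0, 0, 10.25, 0.6, 0, 0, 0, 0, 0, 10.25, 0.6, 0, 0, 0, 0, 0, 10.25, 0.6, 0, 0, 0, 0, 0, 10.25, 0.6, 0, 0, 0, 0, 0, 10.25, 0.6, 0, 0, 0, 0, 0, 10.25, 0.6, -50, 29, 0, 0, 0, 0, 0.6, -50, 29, 0, 0, 0, 0, 0.6, -50, 29, 0, 0, 0, 0, 0.6, -50, 29, 0, 0, 0, 0, 0.6, -50, 29, 0, 0, 0, 0, 0.6, -50, 29, 0, 0, 0, 0, 0.6, -50, 29, 0, 0, 0, 0, 0.6, -50, 29, 0, 0, 0, 0, 0.6, -50, 29, 0, 0, 0, 0, 0.6, -50, 29, 0, 0, 0, 0, 0.6, -50, 29, 0, 0, 0, 0, 0.6, -50, 29, 0, 0, 0, 0, 0.6]

```text
time_s: 2.48
tcp_pos: [0.5519, 0.0228, 0.2311]
ee_rot: [-2.207, -2.236, -0.0]
contact_force: [1.0, 0.5, 1.1]
grip_width: 0.593
```

Request:
apply_moves:
  increments: [-49, -2, 20, 0, 0, 0, 0.6, -49, -2, 30, 0, 0, 0, 0.6, -49, -2, 40, 0, 0, 0, 0.6, 0, 0, 40, 0, 0, 0, 0.6, 0, 0, 10, 0, 0, 0, 0.6, 0, 0, 0, 0, 0, 0, 0.6]

```text
time_s: 3.22
tcp_pos: [0.5472, -0.1215, 0.0917]
ee_rot: [-2.206, -2.236, 0.001]
contact_force: [0.3, -0.0, 0.1]
grip_width: 0.6
```

```bash
python3 - <<'E'
from h import *
o=get_obs();print(o['tcp_pos'],o['ee_rot'],o['contact_force'],o['joint_pos'],o['time_s'])
p,d=capture('side');q,_=capture('wrist')
cv2.imwrite('pics/s1.png',np.hstack([cv2.resize(p[150:300,180:380],(560,420)),q])[:, ::1][:, :1120] if 0 else cv2.resize(np.hstack([cv2.resize(p[150:300,180:380],(560,420)),q]),(800,300)))
E
```

```text
[ 0.54724252 -0.12150413  0.09172647] [-2.20558683e+00 -2.23620044e+00  6.07301878e-04] [ 0.33786414 -0.02692882  0.12973325] [-0.25091896  0.54556488  0.52827877  1.95343164 -0.39566948  0.746026
  0.52348022] 3.225
```

View pics/s1.png

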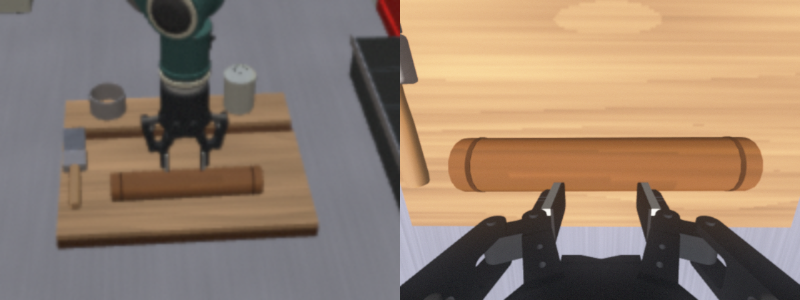

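The jaws line up with the pin and are centred on it (wrist view: fingers at col ~603, pin centre ~606). Descending to contact.

Request:
apply_moves:
  increments: [-2, 0, 6, 0, 0, 0, 0.6, 0, 0, 6, 0, 0, 0, 0.6, 0, 0, 0, 0, 0, 0, 0.6]

```text
time_s: 3.7
tcp_pos: [0.5469, -0.1239, 0.0795]
ee_rot: [-2.207, -2.235, 0.0]
contact_force: [-0.6, -0.1, 0.6]
grip_width: 0.6
```

Request:
apply_moves:
  increments: [0, 0, 3, 0, 0, 0, 0.6, 0, 0, 0, 0, 0, 0, 0.6]

```text
time_s: 3.95
tcp_pos: [0.5471, -0.1241, 0.0766]
ee_rot: [-2.207, -2.235, 0.0]
contact_force: [0.1, -0.5, 0.3]
grip_width: 0.601
```

Request:
apply_moves:
  increments: [0, 0, 2, 0, 0, 0, 0.6, 0, 0, 0, 0, 0, 0, 0.6]

```text
time_s: 4.2
tcp_pos: [0.5473, -0.1242, 0.0748]
ee_rot: [2.207, 2.235, 0.0]
contact_force: [0.1, -0.0, 0.5]
grip_width: 0.602
```

Request:
apply_moves:
  increments: [0, 0, 1.5, 0, 0, 0, 0.6, 0, 0, 0, 0, 0, 0, 0.6]

```text
time_s: 4.45
tcp_pos: [0.5474, -0.1249, 0.0743]
ee_rot: [2.207, 2.234, 0.001]
contact_force: [-3.3, -0.2, 9.0]
grip_width: 0.603
```

Contact at TCP z≈0.0745, 9 N. First stroke.

Request:
apply_moves:
  increments: [5, 0, 0, 0, 0, 0, 0.6, 10, 0, 0, 0, 0, 0, 0.6, 10, 0, 0, 0, 0, 0, 0.6, 10, 0, 0, 0, 0, 0, 0.6, 5, 0, 0, 0, 0, 0, 0.6, 0, 0, 0, 0, 0, 0, 0.6]

```text
time_s: 5.2
tcp_pos: [0.5467, -0.0836, 0.0744]
ee_rot: [-2.206, -2.236, -0.001]
contact_force: [-3.7, 1.3, 10.6]
grip_width: 0.604
```

```bash
cat > look.py <<'E'
from h import *
import sys
o=get_obs();print(o['tcp_pos'],o['contact_force'],o['time_s'])
p,d=capture('wrist')
# pin as seen by wrist: left & right parts away from the fingers, two edges -> centre ray, cast on the axis height
z=float(sys.argv[1]) if len(sys.argv)>1 else .054
hsv=cv2.cvtColor(p,cv2.COLOR_BGR2HSV)
m=((hsv[...,1]>130)&(hsv[...,2]<215)&(hsv[...,2]>60)).astype(np.uint8)
m=cv2.morphologyEx(m,cv2.MORPH_OPEN,np.ones((5,5)))
n,l,s,c=cv2.connectedComponentsWithStats(m)
k=1+np.argmax(s[1:,4]);print('blob',s[k])
C=[]
x0,w=s[k][0],s[k][2]
for a in list(range(x0+15,x0+int(.3*w)))+list(range(x0+int(.7*w),x0+w-15)):
    r=np.where(l[:,a]==k)[0]
    if len(r)>20: C.append((a,(r[0]+r[-1])/2))
P=cast('wrist',C,z)[:,:2];mm,u,sv=line(P)
print('pin',mm,'ang',np.arctan2(u[1],u[0]),sv)
cv2.imwrite('pics/w_last.png',p)
u=np.array([.999978,.0066]);nn=np.array([-u[1],u[0]]);g=np.array([.5673,.0596])
for e in (.42,.545,.67):
    y=mm[1]+(e-mm[0])*np.tan(np.arctan2(*(line(P)[1][::-1])));print(e,'x_groove',round(float((np.array([e,y])-g)@nn),4))
E
python3 look.py
```

```text
[ 0.5467062  -0.08359866  0.07436233] [-3.68345814  1.2959516  10.60239625] 5.2
blob [   52   228   475    83 32819]
pin [ 0.5509768  -0.09431751] ang 0.012774547942895493 [1.55298097 0.03164149]
0.42 x_groove -0.1546
0.545 x_groove -0.1538
0.67 x_groove -0.1531
```

Pin rolled ~19 mm, as expected, and stays square. Now repeated strokes: 24 mm net each.

Request:
apply_moves:
  increments: [0, 0, -8, 0, 0, 0, 0.6, -24, 0, 0, 0, 0, 0, 0.6, 0, 0, 0, 0, 0, 0, 0.6, 0, 0, 8, 0, 0, 0, 0.6, 8, 0, 0, 0, 0, 0, 0.6, 12, 0, 0, 0, 0, 0, 0.6, 12, 0, 0, 0, 0, 0, 0.6, 12, 0, 0, 0, 0, 0, 0.6, 4, 0, 0, 0, 0, 0, 0.6, 0, 0, 0, 0, 0, 0, 0.6]

```text
time_s: 6.5
tcp_pos: [0.5467, -0.0581, 0.0742]
ee_rot: [-2.204, -2.237, -0.003]
contact_force: [-4.0, 1.2, 14.1]
grip_width: 0.6
```

```bash
python3 look.py
```

```text
[ 0.54670211 -0.0581463   0.07416483] [-3.95450675  1.18261706 14.10764976] 6.5
blob [    0    10   560    63 33010]
pin [0.54373845 0.05124815] ang 0.007696836820453434 [1.63087314 0.00222032]
0.42 x_groove -0.0083
0.545 x_groove -0.0082
0.67 x_groove -0.0081
```

The wrist view now also shows the groove, which that blob turned out to be. I'll separate the two and measure both in the same picture.

```bash
cat > look.py <<'E'
from h import *
import sys
zp=float(sys.argv[1]) if len(sys.argv)>1 else .054
o=get_obs();print(o['tcp_pos'],o['contact_force'],o['time_s'])
p,d=capture('wrist');cv2.imwrite('pics/w_last.png',p)
hsv=cv2.cvtColor(p,cv2.COLOR_BGR2HSV)
m=((hsv[...,1]>130)&(hsv[...,2]<215)&(hsv[...,2]>40)).astype(np.uint8)
m=cv2.morphologyEx(m,cv2.MORPH_OPEN,np.ones((5,5)))
n,l,s,c=cv2.connectedComponentsWithStats(m)
for k in range(1,n):
    if s[k][4]<8000: continue
    print('blob',s[k]);x0,w=s[k][0],s[k][2]
    cols=list(range(x0+15,x0+int(.3*w)))+list(range(x0+int(.7*w),x0+w-15))
    E=[(a,r[0],r[-1]) for a in cols for r in [np.where(l[:,a]==k)[0]] if len(r)>15]
    E=np.array(E,float)
    for nm,z in (('pin',zp),('groove',.03)):
        A,B=cast('wrist',E[:,[0,1]],z)[:,:2],cast('wrist',E[:,[0,2]],z)[:,:2]
        mm,u,sv=line((A+B)/2)
        t=u[1]/u[0];print(' as',nm,'width %.4f ang %.4f res %.4f'%(np.median(A[:,1]-B[:,1]),np.arctan(t),sv[1]),'y at x=.42,.545,.67:',np.round([mm[1]+(x-mm[0])*t for x in (.42,.545,.67)],4))
E
python3 look.py
```

```text
[ 0.54672326 -0.05842483  0.0742037 ] [-3.2987998   1.25744773 14.24590658] 6.55
blob [    0     9   560    64 33105]
 as pin width 0.0249 ang 0.0082 res 0.0024 y at x=.42,.545,.67: [0.05   0.051  0.0521]
 as groove width 0.0286 ang 0.0082 res 0.0027 y at x=.42,.545,.67: [0.0555 0.0565 0.0575]
blob [   51   229   475    83 32632]
 as pin width 0.0514 ang 0.0132 res 0.0350 y at x=.42,.545,.67: [-0.0721 -0.0705 -0.0688]
 as groove width 0.0589 ang 0.0132 res 0.0401 y at x=.42,.545,.67: [-0.0846 -0.0829 -0.0813]
```

Pin at y −0.0705, groove at 0.0575, so 128 mm to go. Two more strokes.

Request:
apply_moves:
  increments: [0, 0, -8, 0, 0, 0, 0.6, -25, 0, 0, 0, 0, 0, 0.6, 0, 0, 0, 0, 0, 0, 0.6, 0, 0, 7.5, 0, 0, 0, 0.6, 8, 0, 0, 0, 0, 0, 0.6, 12, 0, 0, 0, 0, 0, 0.6, 12, 0, 0, 0, 0, 0, 0.6, 12, 0, 0, 0, 0, 0, 0.6, 4, 0, 0, 0, 0, 0, 0.6, 0, 0, 0, 0, 0, 0, 0.6, 0, 0, -8, 0, 0, 0, 0.6, -24, 0, 0, 0, 0, 0, 0.6, 0, 0, 0, 0, 0, 0, 0.6, 0, 0, 8, 0, 0, 0, 0.6, 8, 0, 0, 0, 0, 0, 0.6, 12, 0, 0, 0, 0, 0, 0.6, 12, 0, 0, 0, 0, 0, 0.6, 12, 0, 0, 0, 0, 0, 0.6, 4, 0, 0, 0, 0, 0, 0.6, 0, 0, 0, 0, 0, 0, 0.6]

```text
time_s: 9.1
tcp_pos: [0.5459, -0.0111, 0.0744]
ee_rot: [-2.204, -2.237, -0.002]
contact_force: [-4.1, 0.1, 13.0]
grip_width: 0.599
```

```bash
python3 look.py
```

```text
[ 0.54587241 -0.01106367  0.07444512] [-4.0822007   0.07750298 12.99898472] 9.1
blob [    0   100   560    57 29865]
 as pin width 0.0261 ang 0.0077 res 0.0017 y at x=.42,.545,.67: [0.0571 0.058  0.059 ]
 as groove width 0.0299 ang 0.0077 res 0.0019 y at x=.42,.545,.67: [0.0566 0.0575 0.0585]
blob [   52   226   474    83 32873]
 as pin width 0.0522 ang 0.0134 res 0.0286 y at x=.42,.545,.67: [-0.0233 -0.0216 -0.02  ]
 as groove width 0.0599 ang 0.0134 res 0.0328 y at x=.42,.545,.67: [-0.0355 -0.0338 -0.0322]
```

Request:
apply_moves:
  increments: [0, 0, -8, 0, 0, 0, 0.6, -24, 0, 0, 0, 0, 0, 0.6, 0, 0, 0, 0, 0, 0, 0.6, 0, 0, 8, 0, 0, 0, 0.6, 8, 0, 0, 0, 0, 0, 0.6, 12, 0, 0, 0, 0, 0, 0.6, 12, 0, 0, 0, 0, 0, 0.6, 12, 0, 0, 0, 0, 0, 0.6, 4, 0, 0, 0, 0, 0, 0.6, 0, 0, 0, 0, 0, 0, 0.6, 0, 0, -8, 0, 0, 0, 0.6, -24, 0, 0, 0, 0, 0, 0.6, 0, 0, 0, 0, 0, 0, 0.6, 0, 0, 8, 0, 0, 0, 0.6, 8, 0, 0, 0, 0, 0, 0.6, 12, 0, 0, 0, 0, 0, 0.6, 12, 0, 0, 0, 0, 0, 0.6, 12, 0, 0, 0, 0, 0, 0.6, 4, 0, 0, 0, 0, 0, 0.6, 0, 0, 0, 0, 0, 0, 0.6]

```text
time_s: 11.65
tcp_pos: [0.5452, 0.037, 0.0745]
ee_rot: [-2.204, -2.237, -0.002]
contact_force: [-4.1, 0.3, 12.0]
grip_width: 0.601
```

```bash
python3 look.py
```

```text
[0.54518897 0.03702775 0.07452502] [-4.08653476  0.25993166 12.02129661] 11.65
blob [    0   181   560   126 52546]
 as pin width 0.0726 ang -0.0013 res 0.1726 y at x=.42,.545,.67: [0.045  0.0448 0.0447]
 as groove width 0.0833 ang -0.0013 res 0.1980 y at x=.42,.545,.67: [0.0355 0.0353 0.0352]
```

View pics/w_last.png

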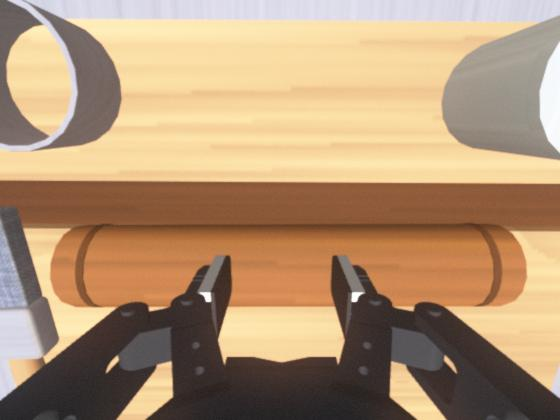

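The pin is square to the groove: pin rows 224–306, groove rows 181–224, so about 31 mm to go. The brush (cols 0–50, rows 205–400) looks close to the pin's left end, so I'll check that clearance, and the dredger's, before the final stroke.

```bash
python3 - <<'E'
from h import *
for nm,n,uv,z in [('brush corners','top',[(261,270.5),(290,267)],.04),('brush w','wrist',[(18,210),(42,300),(52,350)],.04),('brush w','wrist',[(18,210),(42,300),(52,350)],.055),
  ('pin ends w','wrist',[(52,270),(525,270)],.054),('dredger base edge w','wrist',[(443,105),(470,150)],.03),('cutter base edge','wrist',[(120,95),(70,148)],.03)]:
    print(nm,z,np.round(cast(n,uv,z)[:,:2],4).tolist())
E
```

```text
brush corners 0.04 [[0.3729, 0.0564], [0.3769, -0.0468]]
brush w 0.04 [[0.3832, 0.0555], [0.3845, -0.0075], [0.3829, -0.0481]]
brush w 0.055 [[0.3968, 0.06], [0.3979, 0.0024], [0.3965, -0.0348]]
pin ends w 0.054 [[0.4074, 0.0225], [0.6905, 0.0264]]
dredger base edge w 0.03 [[0.638, 0.1201], [0.6588, 0.0945]]
cutter base edge 0.03 [[0.4498, 0.123], [0.4151, 0.0923]]
```

Clearances are fine: brush edge at x≈0.38 against pin end 0.424, and the dredger and cutter bases sit beyond y≈0.09, outside the finger span. Final stroke, slower at the lip.

Request:
apply_moves:
  increments: [0, 0, -8, 0, 0, 0, 0.6, -24, 0, 0, 0, 0, 0, 0.6, 0, 0, 0, 0, 0, 0, 0.6, 0, 0, 8, 0, 0, 0, 0.6, 6, 0, 0, 0, 0, 0, 0.6, 8, 0, 0, 0, 0, 0, 0.6, 8, 0, 0, 0, 0, 0, 0.6, 8, 0, 0, 0, 0, 0, 0.6, 5, 0, 0, 0, 0, 0, 0.6, 5, 0, 0, 0, 0, 0, 0.6, 5, 0, 0, 0, 0, 0, 0.6, 5, 0, 0, 0, 0, 0, 0.6, 0, 0, 0, 0, 0, 0, 0.6, 0, 0, 0, 0, 0, 0, 0.6]

```text
time_s: 13.45
tcp_pos: [0.5448, 0.0606, 0.0737]
ee_rot: [2.208, 2.235, -0.0]
contact_force: [0.2, -0.0, 0.4]
grip_width: 0.602
```

```bash
python3 look.py .048
```

```text
[0.54475424 0.06059663 0.07367359] [ 0.22925286 -0.04336176  0.43625098] 13.45
blob [    0   212   560    81 36317]
 as pin width 0.0515 ang -0.0041 res 0.0716 y at x=.42,.545,.67: [0.0588 0.0583 0.0578]
 as groove width 0.0570 ang -0.0041 res 0.0793 y at x=.42,.545,.67: [0.0508 0.0503 0.0498]
```

View pics/w_last.png

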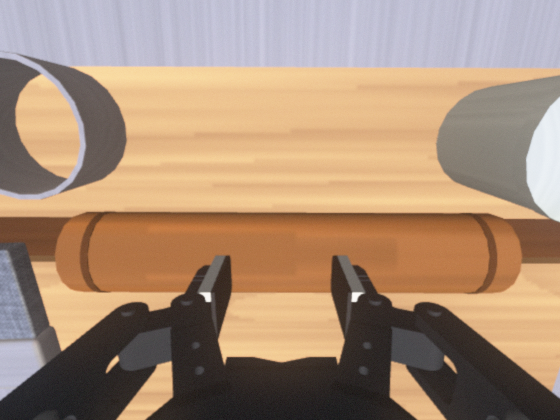

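The pin has dropped: rows 212–293 cover the groove along its length, contact force is zero, and the axis measures y≈0.058 against the groove's 0.0575. Lifting away, then checking from the fixed cameras.

Request:
apply_moves:
  increments: [0, 0, -15, 0, 0, 0, 0.6, 0, 0, -40, 0, 0, 0, 0.6, 0, 0, -50, 0, 0, 0, 0.6, -50, 0, -50, 0, 0, 0, 0.6, -60, 0, 0, 0, 0, 0, 0.6, -60, 0, 0, 0, 0, 0, 0.6, -60, 0, 0, 0, 0, 0, 0.6, -60, 0, 0, 0, 0, 0, 0.6, 0, 0, 0, 0, 0, 0, 0.6]

```text
time_s: 14.62
tcp_pos: [0.5467, -0.2303, 0.2246]
ee_rot: [2.216, 2.222, -0.003]
contact_force: [0.6, 0.5, 0.3]
grip_width: 0.599
```

```bash
python3 - <<'E'
from h import *
o=get_obs();print(o['tcp_pos'],o['contact_force'],o['time_s'])
p,d=capture('top');X=cloud('top',d);q,_=capture('side');p2,d2=capture('top')
a=cv2.resize(p[150:300,215:345],(480,554));b=cv2.resize(q[170:290,190:350],(320,240));c=np.zeros((554,800,3),np.uint8);c[:,:480]=a;c[:240,480:]=b;cv2.imwrite('pics/f.png',c)
f=lambda r:253.5+(r-172)*.075
N=dark(p,190,246,lambda r:int(f(r)-13),lambda r:int(f(r)+14),330)
L=cast('top',N[:,[0,2]],.048);Q=cast('top',N[:,[1,2]],.048)
m,u,s=line((L+Q)[:,:2]/2);print('pin w',np.median(np.linalg.norm((L-Q)[:,:2],axis=1)),m,np.arctan(u[1]/u[0]))
n=np.array([-.0066,1]);g=np.array([.5673,.0596])
for x in (.42,.67):print(x,'x_g',(np.array([x,m[1]+(x-m[0])*u[1]/u[0]])-g)@n)
# height of crest: central columns, each half
for r0,r1 in ((190,210),(225,245)):
    print('crest z',np.median([X[r,int(f(r))+k,2] for r in range(r0,r1) for k in (3,4,5)]))
print('moved px',np.abs(p.astype(int)-p2).max())
p0=cv2.imread('pics/top0.png');q0=cv2.imread('pics/side0.png')
ch=(cv2.absdiff(q,q0).max(2)>40)
print('side changed at scraper/bowl',ch[330:400,225:300].sum(),ch[130:160,238:280].sum(),'dredger/cutter/brush',ch[182:206,291:308].sum(),ch[192:209,224:243].sum(),ch[214:255,211:222].sum())
E
```

```text
[ 0.5466521  -0.23028347  0.22458242] [0.61911918 0.52660213 0.26364807] 14.625
pin w 0.04840574082852439 [0.56325035 0.05995317] 0.03646925095221574
0.42 x_g -0.0039012038256315855
0.67 x_g 0.0035701530916366865
crest z 0.06571657954460972
crest z 0.06643187247359851
moved px 70
side changed at scraper/bowl 0 525 dredger/cutter/brush 90 1 0
```

View pics/f.png

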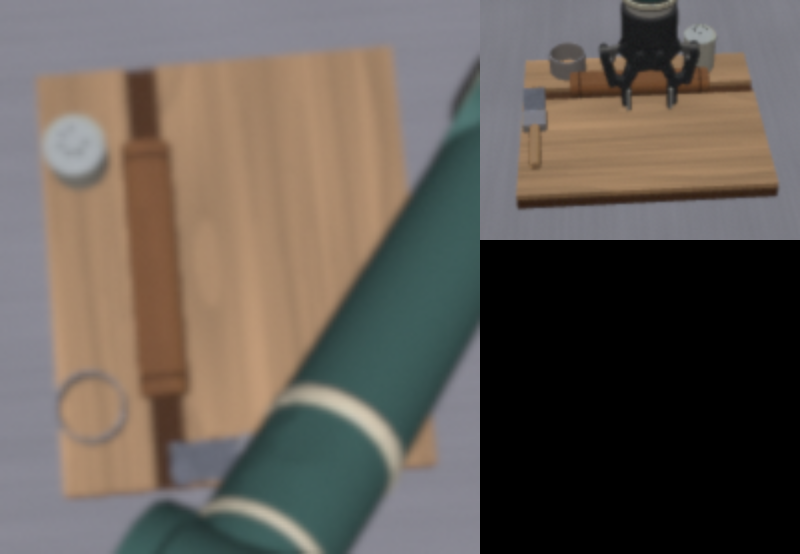

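The pin covers the groove line (crop from (147,145) to (165,390)), with both halves at the same crest height. The top-view angle of 0.036 disagrees with the wrist, and the arm is hiding parts of the scene, so I'll move it clear and refit.

Request:
apply_moves:
  increments: [-50, 0, -30, 0, 0, 0, 0.6, -50, 0, -30, 0, 0, 0, 0.6, -50, -20, 0, 0, 0, 0, 0.6, -50, -20, 0, 0, 0, 0, 0.6, -50, -30, 0, 0, 0, 0, 0.6, -50, -30, 0, 0, 0, 0, 0.6, 0, 0, 0, 0, 0, 0, 0.6]

```text
time_s: 15.65
tcp_pos: [0.4482, -0.5279, 0.2835]
ee_rot: [2.215, 2.228, -0.004]
contact_force: [-0.6, 0.9, -0.4]
grip_width: 0.599
```

```bash
python3 - <<'E'
from h import *
o=get_obs();print(o['tcp_pos'],o['contact_force'],o['time_s'])
p,d=capture('top');q,_=capture('side');p2,_=capture('top');X=cloud('top',d)
f=lambda r:253.5+(r-172)*.075
N=dark(p,192,246,lambda r:int(f(r)-9),lambda r:int(f(r)+12),330)
print(np.round(N[::5],1).tolist())
L=cast('top',N[:,[0,2]],.048);Q=cast('top',N[:,[1,2]],.048);C=(L+Q)[:,:2]/2
w=np.linalg.norm((L-Q)[:,:2],axis=1);C=C[abs(w-np.median(w))<.004]
m,u,s=line(C);print('pin w',np.median(w),m,np.arctan(u[1]/u[0]),s,len(C))
n=np.array([-.0066,1]);g=np.array([.5673,.0596])
for x in (.42,.67):print(x,'x_g',(np.array([x,m[1]+(x-m[0])*u[1]/u[0]])-g)@n)
for r0,r1 in ((190,215),(220,245)):
    print('crest z',[round(float(np.median([X[r,int(round(f(r)))+k,2] for r in range(r0,r1)])),4) for k in range(-4,10)])
# side view ends: dark red-brown pin
p0=cv2.imread('pics/top0.png');q0=cv2.imread('pics/side0.png')
A=cv2.absdiff(p,p0).max(2);B=cv2.absdiff(q,q0).max(2)
for nm,D,r in [('dredger',A,(180,202,226,245)),('cutter',A,(249,272,229,242)),('brush',A,(266,281,265,318)),('bowl',A,(215,263,95,143)),('scraper',A,(205,250,395,440)),('bowl s',B,(130,160,238,280)),('dredger s',B,(182,206,291,308))]:
    print(nm,D[r[0]:r[1],r[2]:r[3]].max(),(D[r[0]:r[1],r[2]:r[3]]>30).sum())
c=np.zeros((600,800,3),np.uint8);c[:,:440]=cv2.resize(p[155:290,220:319],(440,600));c[:270,440:]=cv2.resize(q[170:290,190:350],(360,270));cv2.imwrite('pics/g.png',c)
E
```

```text
[ 0.44820757 -0.52789604  0.28351708] [-0.57338046  0.9192732  -0.40582216] 15.65
[[247.6, 260.9, 192.0], [248.1, 261.1, 197.0], [248.6, 262.0, 202.0], [248.8, 262.2, 207.0], [249.5, 262.8, 212.0], [249.7, 263.2, 217.0], [249.9, 263.4, 222.0], [250.6, 264.0, 227.0], [250.7, 264.2, 232.0], [251.4, 264.8, 237.0], [251.5, 265.0, 242.0]]
pin w 0.04838401869673643 [0.55944557 0.0586645 ] 0.006978974737534441 [0.4204141  0.00325526] 54
0.42 x_g -0.0009365226586964981
0.67 x_g -0.0008417506472143096
crest z [0.0667, 0.0689, 0.0698, 0.0709, 0.0709, 0.0714, 0.068, 0.0672, 0.0624, 0.0607, 0.052, 0.0304, 0.0287, 0.0302]
crest z [0.0683, 0.0701, 0.0701, 0.0707, 0.0723, 0.0694, 0.0692, 0.0668, 0.0634, 0.0614, 0.0544, 0.0279, 0.0299, 0.0309]
dredger 9 0
cutter 8 0
brush 84 62
bowl 8 0
scraper 91 1014
bowl s 89 332
dredger s 46 14
```

View pics/g.png

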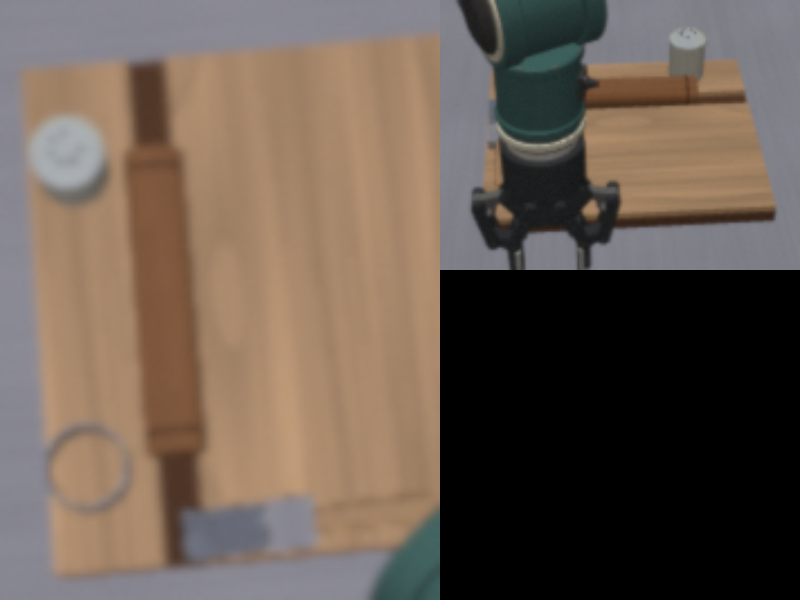

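With the arm clear, the pin sits along the groove (axis −0.9 mm off at both ends), with the groove showing past both of its ends. The crest is at 71–72 mm, where 71.9 is expected when seated. The dredger, cutter and bowl are unchanged. Handing in.

```bash
python3 -c "
from station import *
print(job_done())"
```

```text
the job is handed in; nothing more can be done
None
```

The rolling pin is in the rest groove, and the job was handed in at about 16 s of the 45 s allowed. I rolled it there in seven short strokes with both fingertips on its top, pressing about 9–14 N and going slower at the groove's edge. Then I lifted the arm away.

**Last checks (top view, arm clear):**
- **Position:** the axis is 0.9 mm short of the groove's middle at both ends (5 mm allowed).
- **Alignment:** its angle matches the groove's, 0.0070 against 0.0066 rad.
- **Depth:** the top of the pin reads 71–72 mm at both halves; 71.9 mm is expected in the groove and 78 mm on the flat. Depth readings are noisy by several mm.
- **Stillness:** I have no measured value. The picture comparison meant to test it was spoiled by the moving arm; position readings about a second apart agree.
- **Bystanders:** dredger, cutter and bowl are unchanged from the first picture. The changed pixels over the brush and scraper are most likely the arm in front of them. The visible part of the brush has not moved, but I could not re-check the scraper; the arm stayed about 0.28 m above the bench on that side.

**Disagreement:** the first check after the drop gave a pin angle of 0.036 rad. I put that down to dark background at the rows' edges; the refit with the arm out of view gave 0.0070.

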